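# Find the fence gap with stepped gauges

## Task

Find the size of the gap between the fence and the spring hold-in facing it: try the T-shaped gauges blade down in the gap, fully down to the bench, one at a time from the thinnest up, until one binds (the sprung shoe nips it and it drags). Leave that first binding gauge standing fully down in the gap, and have the others hanging back on the gauge rack, upright. Do not force any gauge and leave the other things on the bench alone.

Things in the scene. Friction and masses are not known exactly. Their poses are not given: they have to be found in the camera images.
- fence: fixed aluminium fence, 140 long, 30 tall, 12 thick. Origin at bench level, middle of its upright face; z up, x along the face. The face is the plane y = 0 and looks to -y, metal at y > 0 (foot 8 high, to y = 46). A tongue in the middle, 36 wide, rises to 64 with its face in the same plane. The gap is at y < 0, before the tongue. A press of over 25 N by a gauge on the fence is forcing.
- gap (a point): foot of the fence face, mid-length, at bench level, axes as the fence: the gap's fence side. Its other side is the sprung shoe (36 wide in x, parallel to the face) of a fixed dark hold-in, itself not measured. Gap 9.4 to 14.6 mm, unknown; open above and at the ends, bench as floor. A gauge fully down has its centre 41 mm above the bench. Thinner than the gap: loose; the first that binds drags.
- tongue (a point): top edge of the tongue, mid-length, on the face's plane, 64 above the bench, axes as the fence. The shoe opposite is upright from 4 to 20 above the bench, then leans back 5 as a lead-in up to 36. It gives at 6 N, plus 0.7 N per mm, away from the fence, hard stop at 3.5 mm. Its housing: 50 wide (x), 34 tall, to y = -90; foot 90 long (x), 8 high. Drag while moving, when bound, is some 3 to 10 N.
- rack: fixed wooden gauge rack. Origin at bench level under its centre, z up, y along its length. Two rails along y, 170 long, 7 thick, tops 62 above the bench, inner faces 38 apart, outer 52. A gauge hangs with its blade between the rails, shoulders on the rail tops, width along the rack's x, centre then 53 above the bench. They start near y = -50, 0, 50 in any order.
- thin_c (a point): centre of the thinnest gauge: a loose aluminium T-shaped plate, 9 thick all over, 82 tall. Blade (lower part) 30 wide, 50 tall; head 60 wide, 32 tall, gripped from above by its two narrow ends, 60 apart. The point is mid-width, mid-thickness, 41 above the blade's end. z up, x along the width, y through the thickness. About 100 g, give or take a third. All in mm.
- middle_c (a point): centre of the middle gauge: a loose aluminium T-shaped plate, 12 thick all over, 82 tall. Blade (lower part) 30 wide, 50 tall; head 60 wide, 32 tall, gripped from above by its two narrow ends, 60 apart. The point is mid-width, mid-thickness, 41 above the blade's end. z up, x along the width, y through the thickness. About 133 g, give or take a third. All in mm.
- thick_c (a point): centre of the thickest gauge: a loose aluminium T-shaped plate, 15 thick all over, 82 tall. Blade (lower part) 30 wide, 50 tall; head 60 wide, 32 tall, gripped from above by its two narrow ends, 60 apart. The point is mid-width, mid-thickness, 41 above the blade's end. z up, x along the width, y through the thickness. About 166 g, give or take a third. All in mm.
- oiler_c (a point): bystander: centre of a white plastic bottle, 52 mm across, 130 mm tall, standing on the bench, loose; 65 mm above its base.
- offcut_c (a point): bystander: centre of a loose dark-wood offcut lying on the bench, 50 x 100 x 22 mm (its x, y, z).
- mug_c (a point): bystander: centre of a white mug, 72 mm across, 85 mm tall, standing on the bench, loose; 42 mm above its base.

How it is judged (in metres and radians):
On the way, in this order (a step that is already met when the one before it is completed fails the run):
1. the thinnest gauge is tried: fully down in the gap (x of thin_c in the frame of fence between -0.015 and 0.015 m and y of thin_c in the frame of fence between -0.013 and 0 m and z of thin_c in the frame of fence below 0.045 m and angle between thin_c's own z axis and vertical below 0.15 rad), for 0.2 s.
2. the middle gauge is tried next: fully down in the gap (x of middle_c in the frame of fence between -0.015 and 0.015 m and y of middle_c in the frame of fence between -0.013 and 0 m and z of middle_c in the frame of fence below 0.045 m and angle between middle_c's own z axis and vertical below 0.15 rad), for 0.2 s.
At the end, for the whole second after the job is handed in: The first gauge that binds is upright (0.15 rad) in the gap, within 15 mm of mid-fence, blade within 4 mm of the bench, pressing the fence with 2.5 to 11 N; the other two hang upright (0.15 rad), shoulders on the rack rails; all at rest and released ((((x of middle_c in the frame of fence between -0.015 and 0.015 m and y of middle_c in the frame of fence between -0.013 and 0 m and z of middle_c in the frame of fence below 0.045 m and angle between middle_c's own z axis and vertical below 0.15 rad) and contact force between middle and fence between 2.5 and 11 N and linear speed of middle below 0.02 m/s and (x of thin_c in the frame of rack between -0.012 and 0.012 m and y of thin_c in the frame of rack between -0.085 and 0.085 m and z of thin_c in the frame of rack between 0.047 and 0.06 m and angle between thin_c's own z axis and vertical below 0.15 rad and linear speed of thin below 0.02 m/s) and (x of thick_c in the frame of rack between -0.012 and 0.012 m and y of thick_c in the frame of rack between -0.085 and 0.085 m and z of thick_c in the frame of rack between 0.047 and 0.06 m and angle between thick_c's own z axis and vertical below 0.15 rad and linear speed of thick below 0.02 m/s)) or ((x of thick_c in the frame of fence between -0.015 and 0.015 m and y of thick_c in the frame of fence between -0.013 and 0 m and z of thick_c in the frame of fence below 0.045 m and angle between thick_c's own z axis and vertical below 0.15 rad) and contact force between thick and fence between 2.5 and 11 N and linear speed of thick below 0.02 m/s and (x of thin_c in the frame of rack between -0.012 and 0.012 m and y of thin_c in the frame of rack between -0.085 and 0.085 m and z of thin_c in the frame of rack between 0.047 and 0.06 m and angle between thin_c's own z axis and vertical below 0.15 rad and linear speed of thin below 0.02 m/s) and (x of middle_c in the frame of rack between -0.012 and 0.012 m and y of middle_c in the frame of rack between -0.085 and 0.085 m and z of middle_c in the frame of rack between 0.047 and 0.06 m and angle between middle_c's own z axis and vertical below 0.15 rad and linear speed of middle below 0.02 m/s)))); the robot touches nothing.
It fails at once if a gauge is forced: more than 25 N between a gauge and the fence (contact force between any of thin, middle, thick and fence above 25 N).
It fails at once if the bottle, the offcut or the mug is moved by more than 30 mm (distance of any of oiler_c, offcut_c, mug_c from where it was at the start of the episode above 0.03 m).
It also fails if it takes over 72 s, if anything falls off the work surface, if the arm or the gripper's body presses on something with over 40 N, if the wrist force passes 120 N, or if a joint passes its speed limit or range.

## Robot

A 6-joint arm with a two-finger parallel gripper is mounted at the origin on the work surface. World frame = base frame: x ahead of the robot, y to its left, z up, the work surface at z = 0. Lengths are in m, angles in degrees, forces in N, time in s.
With the tool pointing down it reaches from about 0.25 to 0.725 m from the base axis. Payload 9.7 kg.
Tool frame: the origin (TCP) lies midway between the tips of the shut fingers; the grasp point (between the pads) lies bot.grasp_offset behind it (bot.grasp_offset is the distance from the TCP to the grasp point, in m); x points along the fingers, y is the direction in which the jaws open and shut, and the axes are right-handed (so a half turn about x gives the same grasp; the last joint's range is limited). The gripper opens to 85 mm and grips with 20 to 120 N. Pads are 22 mm wide; open, the fingers measure 114 mm over their backs; the gripper's body (76 mm by 85 mm) begins 54 mm behind the grasp point. The pads swing forward as they close: fully open they stand 13 mm farther back than shut.
Start: joints at [63.885, 4.979, 10.078, 95.1, 0, 90], TCP at [0.242, 0.494, 0.231] pointing down, gripper open.
Joint ranges: [-179.16, 179.16], [-48.56, 103.87], [-65.8, 70.77], [-126.05, 130.52], [-82.76, 87.17], [-180, 180]. Speed limits (degrees/s): [127.2, 127.2, 147.25, 180, 180, 180].

## Interface

Orientations are given as [roll, pitch, yaw] about the fixed x, y, z axes, in that order (R = Rz(yaw) Ry(pitch) Rx(roll)).
In Python, from workcell import status, camera, bot gives the robot as it stands.
- The arm moves only by the shell command python3 -m jog 'ROWS' [OPENING] [FORCE]. ROWS is text: rows parted by semicolons, each of 4 numbers parted by spaces: the shift along the tool's x, y, z in mm, then the turn about the tool's x in degrees. A call has exactly 8 rows; each row is the pose to reach, as a shift and turn from the pose commanded when the call began, along the tool's axes at that moment; what a row does not reach only later rows make up. A row lasts 1/8 s, in which the tool goes at most 62.5 mm and 10.7 degrees, less where a joint would pass 70% of its speed; a pose out of reach is approached as far as the arm can. A call with a gripper value outside its range is refused whole. OPENING is the opening, from 0 (shut) to 1 (fully open), set as the call begins (- or left out, the last holds). The fingers move at their own pace and stop on an object; FORCE is the grip in N (left out, the last holds). Time passes only in rows, so rows that repeat a pose let the fingers close, or fill a call up. It gives the time, the measured TCP pose, the force and the opening at its end, in the units of the state.
- status.get_obs(): the state, without advancing time (a new reading comes with each control period).
- camera(name): name is "side" or "top" or "wrist"; returns a dict with "color" (384x512x3 uint8, red, green, blue), "vfov" (degrees; the focal length in pixels is half the picture's height over the tangent of half this angle, whatever the lens; pixels are square), "cx", "cy" (the principal point, pixels), "rvec" (rotation vector, rad) and "tvec" (3), from world to camera coordinates, as OpenCV has them. Camera axes: x right, y down, z forward; pixel columns grow to the right and rows downward; lengths in m; the calibration is good to about 2 mm. A picture is of the moment at which its call begins. There is no depth.
- bot.job_done(): hands the job in, once; it reports no verdict.
The state is a dict: "time": time; "q": joint angles; "qd": joint speeds; "joint_efforts": joint torques, N m; "ee_pos": TCP position; "tcp_rot": TCP orientation; "wrist_force": force on the tool from outside, world axes, zero at the start; "torque": the same for the moment, N m; "opening": finger opening in m.
Only numpy, scipy, OpenCV 4.12 (cv2) and the standard library are available. Lean on these libraries where they do the work, as an engineer would, in place of code of your own. Each camera call takes 0.05 s, during which the arm holds its last target. There are 200 camera calls.

## Working session

There is one attempt and no reset: what is moved stays moved. The work goes in short steps, Python scripts to look and compute and a shell command to move; the robot and the scene stay as the last step left them, time stands still between calls to the robot, and variables do not carry over. Pictures are saved under pics/ and viewed, about 8 in all and at most 12, crops included, and the job is handed in when it is done.

```bash
mkdir -p pics; ls; cat > h.py <<'E'
import numpy as np, cv2
from workcell import status, camera, bot
def shot(name,fn=None):
    c=camera(name); 
    if fn: cv2.imwrite('pics/'+fn, c['color'][:,:,::-1])
    return c
def K(c):
    h=c['color'].shape[0]; f=h/2/np.tan(np.radians(c['vfov'])/2)
    return f
def cam(c):
    R=cv2.Rodrigues(np.array(c['rvec'],float))[0]; t=np.array(c['tvec'],float).ravel()
    return R,t,K(c)
def ray(c,u,v):
    R,t,f=cam(c); d=R.T@np.array([(u-c['cx'])/f,(v-c['cy'])/f,1]); return -R.T@t,d/np.linalg.norm(d)
def onz(c,u,v,z):
    o,d=ray(c,u,v); return o+d*(z-o[2])/d[2]
def proj(c,p):
    R,t,f=cam(c); q=R@np.array(p)+t; return c['cx']+f*q[0]/q[2],c['cy']+f*q[1]/q[2]
E
python3 - <<'E'
from h import *
print(status.get_obs(), bot.grasp_offset)
ims=[]
for n in ['side','top','wrist']:
    c=shot(n,n+'0.png'); R,t,f=cam(c); print(n,c['vfov'],c['cx'],c['cy'],f,-R.T@t,R[2])
    import pickle; pickle.dump(c,open(n+'0.pkl','wb'))
E
```

```text
pics
{'time': 0.0, 'q': array([6.38877019e+01, 5.01291119e+00, 1.00337283e+01, 9.51005959e+01,
       1.12459475e-03, 8.99994711e+01]), 'qd': array([ 0.04007221,  0.0013867 , -0.10520884, -0.0098945 ,  0.10401662,
       -0.06077366]), 'joint_efforts': array([-1.67086735e-03, -5.20390427e+01,  4.64801788e+01,  1.62614178e-02,
       -2.88934393e-05,  6.90864709e-06]), 'ee_pos': array([0.24196218, 0.49365075, 0.2305592 ]), 'tcp_rot': array([ -90.80814045,   89.92021335, -116.91991049]), 'wrist_force': array([-0.70055407, -0.15955199,  0.31314845]), 'torque': array([0.04706048, 0.02094653, 0.01340328]), 'opening': 0.08528090594043182} 0.0187
side 44.94480758192457 256.874021558861 199.1267147034516 464.16120329401053 [ 0.01870174 -0.79907521  0.78374662] [ 0.49766683  0.62810163 -0.59817729]
top 54.612958391467984 257.4484163407807 192.4898849189262 371.8899940280888 [ 0.48843777 -0.05454631  0.90399014] [ 0.14201908 -0.00737127 -0.98983647]
wrist 60.966192160685814 249.59448035093789 196.83753667103082 326.1713306501783 [0.17103611 0.5277282  0.37310206] [ 0.27201438 -0.13392998 -0.95292756]
```

View pics/top0.png

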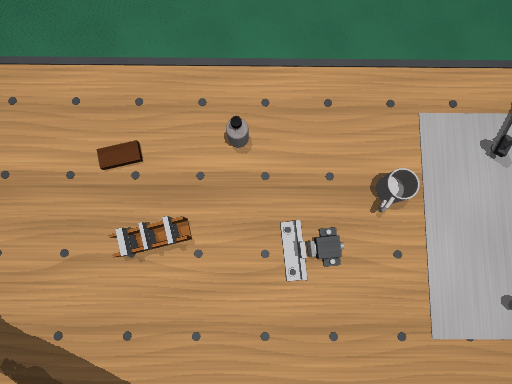

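View pics/side0.png

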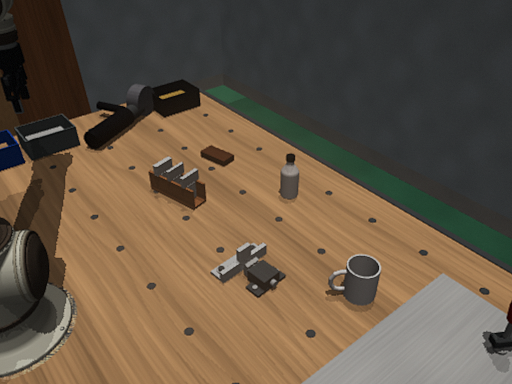

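The top view shows the rack with three gauges around (150,237), the fence at (294,250) with the hold-in to its right at (327,247), the bottle at (237,130), the offcut at (120,155) and the mug at (400,187). I'll enlarge both areas in both views.

```bash
python3 - <<'E'
from h import *
import pickle
t=pickle.load(open('top0.pkl','rb'));s=pickle.load(open('side0.pkl','rb'))
def crop(c,u,v,w,h,k=4):
    im=cv2.resize(c['color'][v:v+h,u:u+w,::-1],None,fx=k,fy=k,interpolation=cv2.INTER_CUBIC)
    for i in range(0,w,10): cv2.line(im,(i*k,0),(i*k,6 if (u+i)%50 else 16),(0,255,255),1)
    for i in range(0,h,10): cv2.line(im,(0,i*k),(6 if (v+i)%50 else 16,i*k),(0,255,255),1)
    return im
cv2.imwrite('pics/crops.png',np.vstack([np.hstack([crop(t,100,200,100,75),crop(t,270,210,100,75)]),np.hstack([crop(s,130,145,100,75),crop(s,200,230,100,75)])]))
for c,u,v,z in [(t,124,241,.09),(t,148,236,.09),(t,170,230,.09),(t,294,250,.03),(t,237,130,.13),(t,403,185,.08),(t,120,155,.02)]:
    print(u,v,onz(c,u,v,z).round(3))
E
```

```text
124 241 [0.498 0.228 0.09 ]
148 236 [0.509 0.177 0.09 ]
170 230 [0.522 0.129 0.09 ]
294 250 [ 0.479 -0.147  0.03 ]
237 130 [ 0.735 -0.016  0.13 ]
403 185 [ 0.625 -0.388  0.08 ]
120 155 [0.706 0.273 0.02 ]
```

View pics/crops.png

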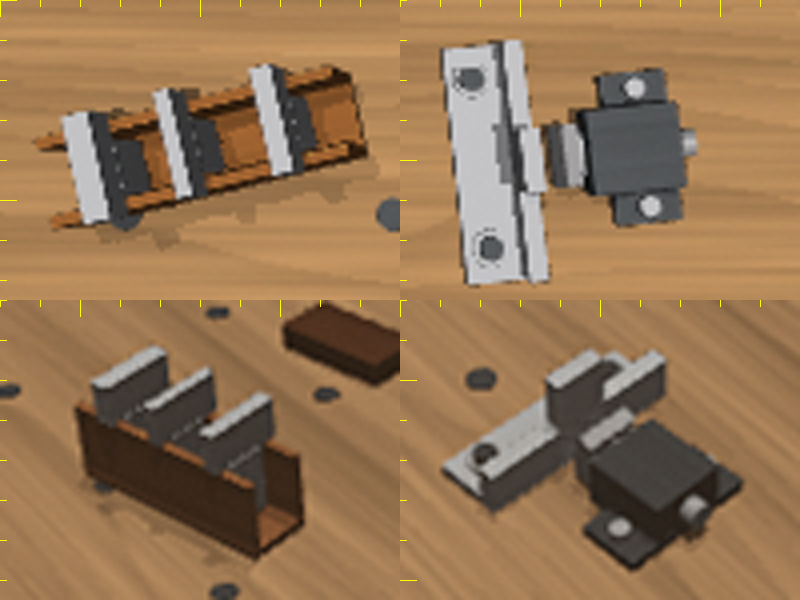

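The crops show the gauge tops in the top view at about x=118 (widest, so thick), x=140 (narrowest, so thin) and x=166 (middle). The fence's long face runs nearly along world x, with the hold-in on its -y side. Next I'll work out the tool axes and plan a wrist-camera look at the rack and the fence.

```bash
cat >> h.py <<'E'
from scipy.spatial.transform import Rotation as Ro
def tool():
    o=status.get_obs(); return np.array(o['ee_pos']),Ro.from_euler('xyz',o['tcp_rot'],degrees=True).as_matrix(),o
def to(p,jaw=None):
    """row to reach world TCP p with jaw axis at yaw 'jaw' deg (mod 180)"""
    P,R,o=tool(); d=R.T@(np.array(p)-P)*1000
    y=np.degrees(np.arctan2(R[1,1],R[0,1])); turn=0
    if jaw is not None: turn=-((jaw-y+90)%180-90)   # tool x is down
    print('row',d.round(1),'turn',round(turn,1),'jaw now',round(y,2),'t',round(o['time'],2))
def st():
    P,R,o=tool(); print('t',round(o['time'],2),'P',(P*1000).round(1),'jaw',round(float(np.degrees(np.arctan2(R[1,1],R[0,1]))),2),'F',np.round(o['wrist_force'],1),'open',round(o['opening']*1000,1),'q6',round(o['q'][5],1))
E
python3 - <<'E'
from h import *
P,R,o=tool();print(R.round(3)); st()
c=camera('wrist');Rc,t,f=cam(c);print('cam in tool',R.T@(-Rc.T@t-P), 'view dir in tool',R.T@Rc[2], 'img x in tool',R.T@Rc[0])
to([.52,.19,.23],84)
to([.46,-.15,.23],5)
E
```

```text
[[-0.     0.44   0.898]
 [-0.001  0.898 -0.44 ]
 [-1.    -0.001  0.   ]]
t 0.15 P [242.  493.7 230.7] jaw 63.89 F [0.4 0.  0.9] open 85.4 q6 90.0
cam in tool [-0.1424652  -0.0008444  -0.07871467] view dir in tool [9.52928389e-01 6.28755657e-04 3.03194804e-01] img x in tool [-4.73000617e-04  9.99999716e-01 -5.87146480e-04]
row [   1.  -150.4  383.3] turn -20.1 jaw now 63.89 t 0.2
row [   1.2 -482.1  479.1] turn 58.9 jaw now 63.89 t 0.2
```

```bash
python3 - <<'E'
from h import *
to([.46,.18,.23],13.6)
E
python3 -m jog '0 -23 50 10; 0 -46 100 20; 0 -70 150 30; 0 -93 200 40; 0 -116 250 50; 0 -140 300 50; 0 -163 327 50; 0 -186 335 50' 1 60
python3 - <<'E'
from h import *
st()
c=shot('wrist','w1.png');import pickle;pickle.dump(c,open('w1.pkl','wb'))
E
```

```text
row [   1.  -185.8  333.8] turn 50.3 jaw now 63.89 t 0.2
time: 1.2
ee_pos: [0.4618, 0.1777, 0.2307]
tcp_rot: [-75.4, 90.0, -151.6]
wrist_force: [-0.5, 0.8, -0.9]
opening: 0.0855
t 1.2 P [461.8 177.7 230.7] jaw 13.78 F [-0.5  0.8 -0.9] open 85.5 q6 97.3
```

View pics/w1.png

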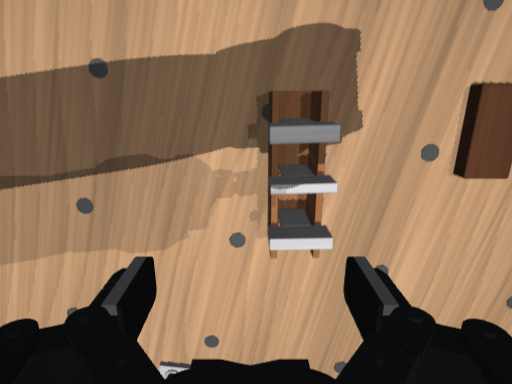

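The wrist view shows the three gauge tops at (304,133), (302,187) and (300,243), with thick, thin and middle confirmed by how wide each looks. The jaws are nearly parallel to them. I'll take a second wrist position for height, then measure.

```bash
python3 -m jog '10 20 0 0; 20 40 0 0; 30 55 0 0; 40 60 0 0; 40 60 0 0; 40 60 0 0; 40 60 0 0; 40 60 0 0'
cat >> h.py <<'E'
import pickle
def tops(c,rois):
    im=c['color'].astype(int); out=[]
    for (u0,v0,u1,v1) in rois:
        r=im[v0:v1,u0:u1]; V=r.max(2); g=(V-r.min(2))<0.22*V+4
        th,_=cv2.threshold(V[g].astype(np.uint8).reshape(-1,1),0,255,cv2.THRESH_OTSU)
        m=(g&(V>th)).astype(np.uint8); n,l,s,_=cv2.connectedComponentsWithStats(m)
        k=1+np.argmax(s[1:,4]); cn=cv2.findContours((l==k).astype(np.uint8),0,1)[0][0]
        b=cv2.boxPoints(cv2.minAreaRect(cn))+[u0,v0]; b=b[np.argsort(b[:,0])]
        L=b[:2].mean(0); Rr=b[2:].mean(0); out.append((L,Rr,np.linalg.norm(b[0]-b[1]),int(th)))
    return out
def tri(c1,p1,c2,p2):
    o1,d1=ray(c1,*p1);o2,d2=ray(c2,*p2); A=np.array([d1,-d2]).T; s=np.linalg.lstsq(A,o2-o1,rcond=None)[0]
    a,b=o1+d1*s[0],o2+d2*s[1]; return (a+b)/2,np.linalg.norm(a-b)*1000
E
python3 - <<'E'
from h import *
st()
c2=shot('wrist','w2.png');pickle.dump(c2,open('w2.pkl','wb'))
c1=pickle.load(open('w1.pkl','rb'))
g=[(304,133),(302,187),(300,243)]
r1=[(u-50,v-22,u+50,v+22) for u,v in g]
q=[proj(c2,onz(c1,u,v,.094)) for u,v in g]; print(np.round(q))
r2=[(int(u)-55,int(v)-27,int(u)+55,int(v)+27) for u,v in q]
a=tops(c1,r1);b=tops(c2,r2)
for i in range(3):
    C1=(a[i][0]+a[i][1])/2;C2=(b[i][0]+b[i][1])/2
    X,e=tri(c1,C1,c2,C2)
    Y=onz(c2,*C2,.094);l,r=onz(c2,*b[i][0],.094),onz(c2,*b[i][1],.094)
    print(C1.round(1),C2.round(1),'w',round(a[i][2],1),round(b[i][2],1),'th',a[i][3],b[i][3],'tri',(X*1e3).round(1),round(e,1),'plane94',(Y*1e3).round(1),(onz(c1,*C1,.094)*1e3).round(1),'len',round(np.linalg.norm(r-l)*1e3,1),'yaw',np.degrees(np.arctan2(*(r-l)[1::-1])).round(1))
im=c2['color'][:,:,::-1].copy()
for x in b: 
    for p in x[:2]: cv2.circle(im,tuple(int(t) for t in p),3,(0,0,255),1)
cv2.imwrite('pics/w2m.png',im)
to([.46,-.14,.21],5)
E
```

```text
time: 2.25
ee_pos: [0.5192, 0.1938, 0.1918]
tcp_rot: [98.9, 90.0, 22.8]
wrist_force: [0.4, -0.3, 0.6]
opening: 0.0856
t 2.25 P [519.2 193.8 191.8] jaw 13.89 F [ 0.4 -0.3  0.6] open 85.6 q6 96.6
[[231. 142.]
 [233. 203.]
 [234. 266.]]
[305.  133.8] [232.1 142. ] w 18.0 20.3 th 98 104 tri [495.2 232.4  93.8] 0.5 plane94 [495.1 232.7  94. ] [495.3 232.2  94. ] len 59.0 yaw 15.3
[304.  188.6] [230.9 203.9] w 10.0 10.7 th 137 131 tri [505.  189.4 106.4] 1.4 plane94 [505.  185.8  94. ] [508.3 185.7  94. ] len 52.8 yaw 16.1
[300.5 243.6] [236.1 265.7] w 12.0 12.9 th 136 140 tri [521.7 131.6  89.9] 0.2 plane94 [521.3 134.   94. ] [520.6 133.3  94. ] len 59.7 yaw 15.2
row [ -18.4 -137.6  309.8] turn 8.9 jaw now 13.88 t 2.3
```

View pics/w2m.png

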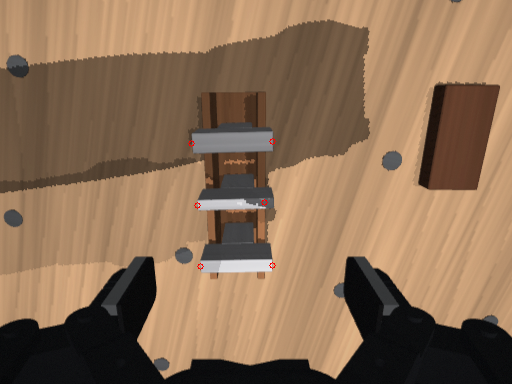

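The second view locates all three tops. The thin gauge's right end is in shadow (the real end is at u≈273), so its centre is about (235,204), which agrees with the midpoint of its neighbours. The heights agree with 94. Now the fence, from two wrist positions.

```bash
python3 -m jog '-5 -20 45 4; -10 -40 90 8; -18 -60 135 9; -18 -80 180 9; -18 -100 225 9; -18 -120 265 9; -18 -135 300 9; -18 -138 310 9'
python3 - <<'E'
from h import *
st(); c=shot('wrist','w3.png');pickle.dump(c,open('w3.pkl','wb'))
E
python3 -m jog '0 15 0 0; 0 30 0 0; 0 45 0 0; 0 60 0 0; 0 60 0 0; 0 60 0 0; 0 60 0 0; 0 60 0 0'
python3 - <<'E'
from h import *
st(); c=shot('wrist','w4.png');pickle.dump(c,open('w4.pkl','wb'))
a=pickle.load(open('w3.pkl','rb'))
im=np.hstack([cv2.resize(x['color'][60:300,120:390,::-1] if i==0 else x['color'][60:300,60:330,::-1],(400,356)) for i,x in enumerate((a,c))])
cv2.imwrite('pics/w34.png',np.vstack([im]))
E
```

```text
time: 3.3
ee_pos: [0.4592, -0.142, 0.2095]
tcp_rot: [52.1, 90.0, -33.1]
wrist_force: [0.7, 0.3, -0.6]
opening: 0.0856
t 3.3 P [ 459.2 -142.   209.5] jaw 4.74 F [ 0.7  0.3 -0.6] open 85.6 q6 68.1
time: 4.35
ee_pos: [0.5192, -0.1353, 0.2095]
tcp_rot: [61.8, 90.0, -23.3]
wrist_force: [0.1, -0.8, 0.2]
opening: 0.0853
t 4.35 P [ 519.2 -135.3  209.5] jaw 4.87 F [ 0.1 -0.8  0.2] open 85.3 q6 70.5
```

View pics/w34.png

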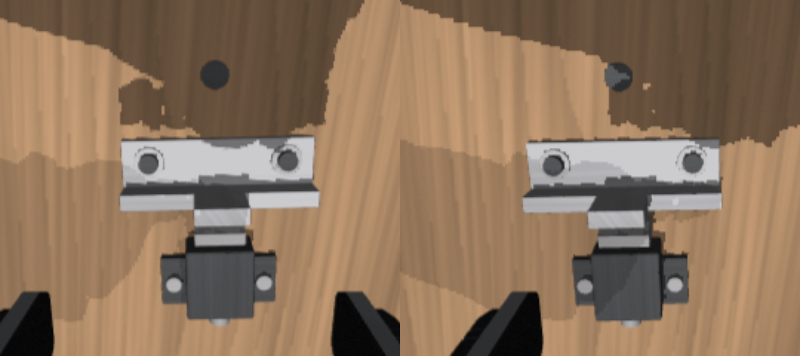

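The fence's wing front edge is at crop rows 205–210 in the left picture and 205–212 in the right. The tongue-top front edge is near row 227, with the shoe top just below it. I'll extract these edges with sub-pixel accuracy.

```bash
cat > fence.py <<'E'
from h import *
k=270/400
def edge_v(I,u,v,w=5):   # subpixel strongest falling edge in column
    p=I[int(v)-w:int(v)+w+1,u]; g=np.clip(-np.diff(p),0,None); i=np.argmax(g); a=max(i-1,0); s=g[a:i+2]
    return int(v)-w+0.5+a+(s*np.arange(len(s))).sum()/max(s.sum(),1e-6)
def line(I,us,v0,v1):
    u=np.arange(*us); v=np.array([edge_v(I,x,v0+(v1-v0)*(x-us[0])/(us[1]-us[0])) for x in u])
    for _ in range(4):
        c=np.polyfit(u,v,1); r=v-np.polyval(c,u); m=abs(r)<max(1.5*r.std(),.3); u,v=u[m],v[m]
    return c,len(u),r.std()
res=[]
for n,(ou,L0,L1,R0,R1,T0,T1,vl,vr,tv0,tv1,e) in {'w3':(120,128,188,256,312,200,245,210,205,228,226,(122,318,194,250)),'w4':(60,530-400,588-400,655-400,715-400,595-400,642-400,212,207,229,227,(524-400,720-400,589-400,646-400))}.items():
    c=pickle.load(open(n+'.pkl','rb')); im=c['color'].astype(float); V=cv2.GaussianBlur(im.max(2),(3,1),0); B=im[:,:,2]
    f=lambda x:int(x*k+ou)
    wl=line(B,(f(L0),f(L1)),vl*k+60,(vl-1)*k+60); wr=line(B,(f(R0),f(R1)),(vr+1)*k+60,vr*k+60); tg=line(B,(f(T0),f(T1)),tv0*k+60,tv1*k+60)
    pt=lambda l,u,z: onz(c,u,np.polyval(l[0],u),z)*1e3
    a,b=pt(wl,f(L0),30e-3),pt(wr,f(R1),30e-3); yaw=np.degrees(np.arctan2(*(b-a)[1::-1])); tu0,tu1=f(T0),f(T1)
    ta,tb=pt(tg,tu0,64e-3),pt(tg,tu1,64e-3); ytg=np.degrees(np.arctan2(*(tb-ta)[1::-1]))
    # column edges via blue gradient along rows
    def edge_u(v,u,s): 
        p=s*np.mean(B[int(v)-1:int(v)+2,int(u)-5:int(u)+6],0); g=np.clip(np.diff(p),0,None); i=np.argmax(g);a_=max(i-1,0);q=g[a_:i+2]; return int(u)-5+.5+a_+(q*np.arange(len(q))).sum()/q.sum()
    E=[edge_u(np.polyval(wl[0],e[0]*k+ou)-5,e[0]*k+ou,1),edge_u(np.polyval(wr[0],e[1]*k+ou)-4,e[1]*k+ou,-1)]
    T=[edge_u(np.polyval(tg[0],e[2]*k+ou)-4,e[2]*k+ou,1),edge_u(np.polyval(tg[0],e[3]*k+ou)-4,e[3]*k+ou,-1)]
    w0,w1=pt(wl,E[0],.03),pt(wr,E[1],.03); t0,t1=pt(tg,T[0],.064),pt(tg,T[1],.064)
    print(n,'res',[ (x[1],round(x[2],2)) for x in (wl,wr,tg)],'yaw wing',yaw.round(2),'tongue',ytg.round(2))
    print(' wing ends',w0.round(1),w1.round(1),'len',np.linalg.norm(w1-w0).round(1),'mid',((w0+w1)/2).round(1)); print(' tongue',t0.round(1),t1.round(1),'len',np.linalg.norm(t1-t0).round(1),'mid',((t0+t1)/2).round(1))
    res.append((c,(T[0]+T[1])/2,np.polyval(tg[0],(T[0]+T[1])/2)))
X,er=tri(res[0][0],res[0][1:],res[1][0],res[1][1:]); print('tongue tri',(X*1e3).round(1),round(er,2))
E
python3 fence.py; python3 -c "
from h import *
to([.508,.1845,.14],15)"
```

```text
w3 res [(40, np.float64(0.05)), (38, np.float64(0.07)), (30, np.float64(0.06))] yaw wing 6.1 tongue 5.87
 wing ends [ 409.7 -176.9   30. ] [ 548.5 -162.1   30. ] len 139.5 mid [ 479.1 -169.5   30. ]
 tongue [ 461.5 -171.3   64. ] [ 496.7 -167.7   64. ] len 35.4 mid [ 479.1 -169.5   64. ]
w4 res [(39, np.float64(0.1)), (40, np.float64(0.09)), (32, np.float64(0.08))] yaw wing 5.98 tongue 6.45
 wing ends [ 409.5 -176.5   30. ] [ 548.4 -162.    30. ] len 139.6 mid [ 479.  -169.3   30. ]
 tongue [ 461.5 -171.2   64. ] [ 496.7 -167.2   64. ] len 35.5 mid [ 479.1 -169.2   64. ]
tongue tri [ 479.1 -169.4   63.8] 0.22
row [  69.5   15.9 -319.6] turn -10.1 jaw now 4.87 t 4.4
```

Both wrist views agree: the fence face middle is at (479.1, -169.4), yaw 6.05°, tongue height 63.8. Now I'll go and grip the thin gauge.

```bash
python3 -m jog '0 0 -45 -2; 0 2 -90 -5; 0 5 -135 -8; 10 10 -180 -10; 25 14 -225 -10; 40 16 -270 -10; 60 16 -310 -10; 70 16 -319 -10'
python3 -c "
from h import *
st(); to([.508,.1853,.060],15)"
```

```text
time: 5.4
ee_pos: [0.5075, 0.1858, 0.1382]
tcp_rot: [-96.5, 89.9, -171.5]
wrist_force: [0.3, -0.9, 0.7]
opening: 0.0851
t 5.4 P [507.5 185.8 138.2] jaw 15.03 F [ 0.3 -0.9  0.7] open 85.1 q6 95.1
row [78.2  0.5  0.6] turn 0.0 jaw now 15.03 t 5.4
```

```bash
python3 -m jog '20 0 0 0; 40 0 0 0; 60 0 0 0; 70 0 0 0; 78 0 0 0; 78 0 0 0; 78 0 0 0; 78 0 0 0'
python3 -c "
from h import *
st()"
python3 -m jog '0 0 0 0; 0 0 0 0; 0 0 0 0; 0 0 0 0; 0 0 0 0; 0 0 0 0; 0 0 0 0; 0 0 0 0' 0.6 40
python3 -c "
from h import *
st(); shot('wrist','w5.png')"
```

```text
time: 6.4
ee_pos: [0.5085, 0.1841, 0.0618]
tcp_rot: [94.0, 90.0, 18.9]
wrist_force: [0.3, -0.9, -0.4]
opening: 0.0854
t 6.4 P [508.5 184.1  61.8] jaw 14.89 F [ 0.3 -0.9 -0.4] open 85.4 q6 95.0
time: 7.4
ee_pos: [0.5084, 0.1841, 0.0618]
tcp_rot: [98.4, 90.0, 23.3]
wrist_force: [-1.0, -1.1, 6.1]
opening: 0.059
t 7.4 P [508.4 184.1  61.8] jaw 14.89 F [-1.  -1.1  6.1] open 59.0 q6 95.0
```

View pics/w5.png

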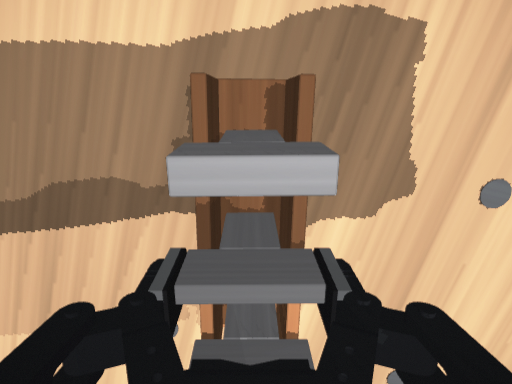

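The jaws hold the thin gauge by its ends, opening 59.0 (top at about (250,290)), between the pads as planned. I'll lift it and carry it above the gap.

```bash
python3 -m jog '-5 0 0 0; -15 0 0 0; -35 0 0 0; -55 0 0 0; -75 0 0 0; -85 0 0 0; -85 0 0 0; -85 0 0 0' - 80
python3 -c "
from h import *
st(); to([.4801,-.1788,.147],6.05)"
```

```text
time: 8.45
ee_pos: [0.5079, 0.1839, 0.1454]
tcp_rot: [-85.0, 89.9, -160.1]
wrist_force: [0.9, 0.5, -1.2]
opening: 0.0582
t 8.45 P [507.9 183.9 145.4] jaw 14.89 F [ 0.9  0.5 -1.2] open 58.2 q6 95.0
row [  -1.4 -120.1  343.4] turn 8.8 jaw now 14.89 t 8.45
```

```bash
python3 -m jog '0 -17 50 1.5; 0 -34 100 3; 0 -52 150 4.5; 0 -70 200 6; 0 -88 250 7.5; 0 -105 300 8.8; 0 -118 335 8.8; 0 -120 343 8.8'
python3 -c "
from h import *
st(); to([.4801,-.1788,.095],6.05); c=shot('wrist','w6.png'); pickle.dump(c,open('w6.pkl','wb'))"
```

```text
time: 9.45
ee_pos: [0.4796, -0.1801, 0.1453]
tcp_rot: [-109.6, 89.9, 166.3]
wrist_force: [-0.8, 0.9, -1.2]
opening: 0.0582
t 9.45 P [ 479.6 -180.1  145.3] jaw 5.92 F [-0.8  0.9 -1.2] open 58.2 q6 63.5
row [50.3  0.7 -1.2] turn -0.1 jaw now 5.92 t 9.45
```

View pics/w6.png

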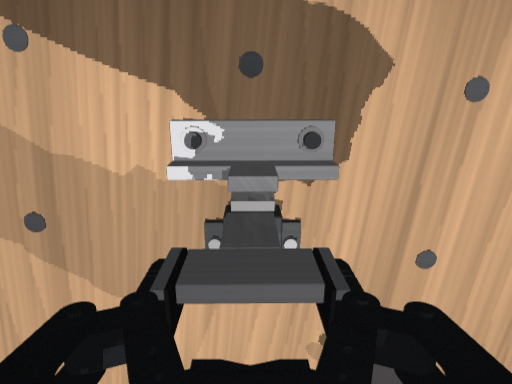

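The picture shows the held gauge's top edge at rows ~283–302, level, with the tongue top at (252,180) and the fence square to the jaws. I'll compute where the gauge sits relative to the TCP, then lower it.

```bash
python3 -c "
from h import *
c=pickle.load(open('w6.pkl','rb')); P,R,o=tool(); V=c['color'].max(2).astype(int)
print(V[240:310,250])
for v in (283,302): print(v,(R.T@(onz(c,250,v,P[2]+.0322)-P)*1e3).round(1))
"
python3 -m jog '10 1 -1.2 0; 20 1 -1.2 0; 30 1 -1.2 0; 40 1 -1.2 0; 48 1 -1.2 0; 50 1 -1.2 0; 50 1 -1.2 0; 50 1 -1.2 0'
python3 -c "
from h import *
st()"
```

```text
[ 63  62  62  62  61  62  61  75  74  63  60  62  62  62  61  62  62  63
  61  63  64  63  62  61  60  60  60  62  63  62  61  61  60  62  63  64
  62  62  62  63  63  63  62  66  77  86  89  90  90  89  89  88  89  88
  89  90  90  90  88  87  86  86  83 174 205 206 206 206 205 205]
283 [-32.2  -1.4  -7.2]
302 [-32.2  -1.4   1.4]
time: 10.5
ee_pos: [0.4814, -0.1771, 0.0966]
tcp_rot: [60.9, 90.0, -23.0]
wrist_force: [-0.6, 0.4, -0.4]
opening: 0.0586
t 10.5 P [ 481.4 -177.1   96.6] jaw 6.08 F [-0.6  0.4 -0.4] open 58.6 q6 63.7
```

```bash
python3 -m jog '0 -1.5 0 0; 0 -1.5 -.5 0; 0 -1.5 -1 0; 0 -1.5 -1 0; 0 -1.5 -1 0; 0 -1.5 -1 0; 0 -1.5 -1 0; 0 -1.5 -1 0'
python3 -c "
from h import *
st()"
python3 -m jog '0 0 -.3 0; 0 0 -.6 0; 0 0 -1 0; 0 0 -1 0; 0 0 -1 0; 0 0 -1 0; 0 0 -1 0; 0 0 -1 0'
python3 -c "
from h import *
st()"
```

```text
time: 11.5
ee_pos: [0.4797, -0.1763, 0.0964]
tcp_rot: [32.4, 90.0, -51.6]
wrist_force: [0.2, -2.8, -0.2]
opening: 0.0585
t 11.5 P [ 479.7 -176.3   96.4] jaw 6.08 F [ 0.2 -2.8 -0.2] open 58.5 q6 63.8
time: 12.5
ee_pos: [0.4796, -0.1757, 0.0964]
tcp_rot: [4.2, 89.9, -79.8]
wrist_force: [-0.1, -6.2, -0.7]
opening: 0.0583
t 12.5 P [ 479.6 -175.7   96.4] jaw 6.06 F [-0.1 -6.2 -0.7] open 58.3 q6 63.9
```

Contact with the tongue at about 5 N/mm, at the place the camera predicted. I'll back off just off the face and lower the gauge in.

```bash
python3 -m jog '0 0 1.4 0; 4 0 1.4 0; 8 0 1.4 0; 12 0 1.4 0; 16 0 1.4 0; 20 0 1.4 0; 24 0 1.4 0; 24 0 1.4 0'
python3 -c "
from h import *
st()"
python3 -m jog '3 0 0 0; 6 0 0 0; 9 0 0 0; 12 0 0 0; 15 0 0 0; 18 0 0 0; 20 0 0 0; 20 0 0 0'
python3 -c "
from h import *
st()"
```

```text
time: 13.5
ee_pos: [0.4795, -0.1765, 0.0718]
tcp_rot: [-113.8, 90.0, 162.3]
wrist_force: [-0.7, -0.9, -2.9]
opening: 0.0583
t 13.5 P [ 479.5 -176.5   71.8] jaw 6.09 F [-0.7 -0.9 -2.9] open 58.3 q6 63.7
time: 14.5
ee_pos: [0.4796, -0.1765, 0.0521]
tcp_rot: [-108.4, 90.0, 167.7]
wrist_force: [-0.1, -0.4, -1.4]
opening: 0.0579
t 14.5 P [ 479.6 -176.5   52.1] jaw 6.08 F [-0.1 -0.4 -1.4] open 57.9 q6 63.7
```

The thin gauge goes down freely: Fy≈0 and Fz is weight only, so it is loose. I'll lower the last 2 mm, hold, then withdraw.

```bash
python3 -m jog '1 0 0 0; 2 0 0 0; 2.5 0 0 0; 2.5 0 0 0; 2.5 0 0 0; 2.5 0 0 0; 2.5 0 0 0; 2.5 0 0 0'
python3 -c "
from h import *
st()"
python3 -m jog '-6 0 0 0; -16 0 0 0; -28 0 0 0; -42 0 0 0; -56 0 0 0; -72 0 0 0; -90 0 0 0; -96 0 0 0'
python3 -c "
from h import *
st(); to([.5084,.1841,.146],14.89)"
```

```text
time: 15.5
ee_pos: [0.4798, -0.1766, 0.0501]
tcp_rot: [51.9, 90.0, -32.0]
wrist_force: [-1.9, 0.1, 5.4]
opening: 0.0582
t 15.5 P [ 479.8 -176.6   50.1] jaw 6.09 F [-1.9  0.1  5.4] open 58.2 q6 63.7
time: 16.5
ee_pos: [0.4802, -0.1767, 0.1475]
tcp_rot: [63.5, 89.9, -20.5]
wrist_force: [-0.3, 0.3, -2.1]
opening: 0.0584
t 16.5 P [ 480.2 -176.7  147.5] jaw 6.09 F [-0.3  0.3 -2.1] open 58.4 q6 63.7
row [   1.3   66.2 -355.8] turn -8.8 jaw now 6.09 t 16.5
```

```bash
python3 -m jog '0 9 -50 -1.5; 0 18 -100 -3; 0 27 -150 -4.5; 0 36 -200 -6; 0 46 -250 -7.5; 0 56 -300 -8.8; 1 64 -345 -8.8; 1.3 66 -356 -8.8'
python3 -c "
from h import *
st(); to([.5084,.1841,.0625],14.89)"
```

```text
time: 17.5
ee_pos: [0.5073, 0.1867, 0.144]
tcp_rot: [-101.0, 90.0, -176.0]
wrist_force: [-0.4, -1.4, -1.3]
opening: 0.0587
t 17.5 P [507.3 186.7 144. ] jaw 15.05 F [-0.4 -1.4 -1.3] open 58.7 q6 95.2
row [81.5  0.5  2.9] turn 0.2 jaw now 15.05 t 17.5
```

```bash
python3 -m jog '10 .5 1 0; 25 .5 1.5 0; 40 .5 1.5 0; 55 .5 1.5 0; 68 .5 1.5 0; 76 .5 1.5 0; 81 .5 1.5 0; 81 .5 1.5 0'
python3 -c "
from h import *
st()"
python3 -m jog '0 0 0 0; 0 0 0 0; 0 0 0 0; 0 0 0 0; -15 0 0 0; -35 0 0 0; -60 0 0 0; -75 0 0 0' 1
python3 -c "
from h import *
st(); c=shot('wrist','w7.png'); pickle.dump(c,open('w7.pkl','wb')); to([.5213,.1328,.138],15)"
```

```text
time: 18.5
ee_pos: [0.5084, 0.1831, 0.0634]
tcp_rot: [-88.3, 90.0, -163.4]
wrist_force: [-0.0, 0.1, -2.1]
opening: 0.0583
t 18.5 P [508.4 183.1  63.4] jaw 14.89 F [-0.   0.1 -2.1] open 58.3 q6 94.9
time: 19.5
ee_pos: [0.509, 0.1833, 0.1408]
tcp_rot: [95.0, 89.9, 19.9]
wrist_force: [-0.2, 0.7, -0.0]
opening: 0.0855
t 19.5 P [509.  183.3 140.8] jaw 14.88 F [-0.2  0.7 -0. ] open 85.5 q6 94.9
row [ 4.1 -1.5 52. ] turn -0.1 jaw now 14.88 t 19.55
```

View pics/w7.png

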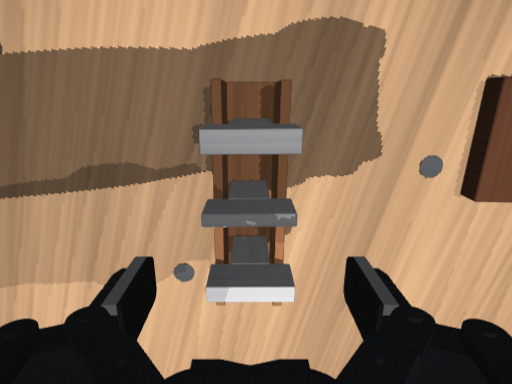

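The thin gauge hangs back upright at (249,215). The middle gauge's top is at (251,294), nearly centred between the jaws. Going to grip it.

```bash
python3 -c "
from h import *
c=pickle.load(open('w7.pkl','rb')); V=c['color'].max(2).astype(int); print(V[262:308,250]); p=onz(c,251,294,.094); print(p); to([p[0],p[1],.0603],15)"
python3 -m jog '3 -1.5 10 0; 6 -1.5 25 0; 4 -1.5 40 0; 4 -1.5 48 0; 4 -1.5 51 0; 4 -1.5 51 0; 4 -1.5 51 0; 4 -1.5 51 0'
python3 -c "
from h import *
st()"
```

```text
[ 75  95  83  70  71  71  71  71  71  71  73  73  72  71  71  71  70  71
  72  75  73  72  71  70 108 183 225 231 229 228 228 228 228 229 230 230
 231 232 232 221 216 215 213 213 212 211]
[0.52187731 0.13402708 0.094     ]
row [81.8 -1.  51. ] turn -0.1 jaw now 14.88 t 19.55
time: 20.55
ee_pos: [0.52, 0.1337, 0.1345]
tcp_rot: [169.1, 90.0, 94.0]
wrist_force: [0.5, -0.3, 0.5]
opening: 0.0856
t 20.55 P [520.  133.7 134.5] jaw 14.91 F [ 0.5 -0.3  0.5] open 85.6 q6 89.5
```

```bash
python3 -m jog '15 1 0 0; 35 1 0 0; 52 1 0 0; 64 1 0 0; 71 1 0 0; 73 1 0 0; 73 1 0 0; 73 1 0 0'
python3 -c "
from h import *
st()"
python3 -m jog '0 0 0 0; 0 0 0 0; 0 0 0 0; 0 0 0 0; 0 0 0 0; 0 0 0 0; 0 0 0 0; 0 0 0 0' 0.6 50
python3 -c "
from h import *
st()"
python3 -m jog '-5 0 0 0; -15 0 0 0; -30 0 0 0; -48 0 0 0; -66 0 0 0; -80 0 0 0; -86 0 0 0; -86 0 0 0' - 80
python3 -c "
from h import *
st(); to([.4801,-.1788,.147],6.05); c=shot('wrist','w8.png'); pickle.dump(c,open('w8.pkl','wb'));V=c['color'].max(2).astype(int); print(V[240:312,250])"
```

```text
time: 21.55
ee_pos: [0.5214, 0.1338, 0.062]
tcp_rot: [88.4, 89.9, 13.2]
wrist_force: [-0.4, 0.5, -0.4]
opening: 0.0852
t 21.55 P [521.4 133.8  62. ] jaw 14.88 F [-0.4  0.5 -0.4] open 85.2 q6 89.5
time: 22.55
ee_pos: [0.5214, 0.1337, 0.0621]
tcp_rot: [86.7, 89.9, 11.6]
wrist_force: [-1.4, -0.1, 6.1]
opening: 0.0587
t 22.55 P [521.4 133.7  62.1] jaw 14.88 F [-1.4 -0.1  6.1] open 58.7 q6 89.5
time: 23.55
ee_pos: [0.5212, 0.1337, 0.1477]
tcp_rot: [91.4, 90.0, 16.3]
wrist_force: [0.4, 0.9, -1.9]
opening: 0.0585
t 23.55 P [521.2 133.7 147.7] jaw 14.88 F [ 0.4  0.9 -1.9] open 58.5 q6 89.5
row [   0.7 -120.   291.5] turn 8.8 jaw now 14.88 t 23.55
[ 72  72  72  73  73  72  73  72  78  83  76  72  73  72  73  74  74  74
  74  74  73  72  74  74  73  72  73  75  73  73  71  72  71  71  73  74
  77  76  75  74  73  72  73  72  73  80  94 100 103 105 104 102 102 102
 101 101 102 101 101 103 103 102 104 103 104 104 105 106 105 106 100 204]
```

```bash
python3 -c "
from h import *
to([.4799,-.1772,.147],6.05)"
python3 -m jog '0 -20 45 1.5; 0 -40 90 3; 0 -60 135 4.5; 0 -80 180 6; 0 -98 220 7.5; 0 -110 255 8.8; 0 -117 282 8.8; 0 -120 288 8.8'
python3 -c "
from h import *
st(); to([.4799,-.1772,.0965],6.05)"
```

```text
row [ 2.000e-01 -1.196e+02  2.899e+02] turn 8.8 jaw now 14.89 t 23.6
time: 24.6
ee_pos: [0.4785, -0.1766, 0.1466]
tcp_rot: [-115.2, 89.9, 160.7]
wrist_force: [-0.1, 0.4, -1.2]
opening: 0.0585
t 24.6 P [ 478.5 -176.6  146.6] jaw 5.97 F [-0.1  0.4 -1.2] open 58.5 q6 63.8
row [50.1  1.3  0.7] turn -0.1 jaw now 5.97 t 24.6
```

```bash
python3 -m jog '5 1 2 0; 14 1 2 0; 24 1 2 0; 34 1 2 0; 44 1 2 0; 50 1 2 0; 50 1 2 0; 50 1 2 0'
python3 -c "
from h import *
st(); to([.4799,-.1764,.0965],6.05)"
```

```text
time: 25.6
ee_pos: [0.4805, -0.1774, 0.0978]
tcp_rot: [64.5, 90.0, -19.4]
wrist_force: [-0.3, 0.5, -2.7]
opening: 0.0584
t 25.6 P [ 480.5 -177.4   97.8] jaw 6.08 F [-0.3  0.5 -2.7] open 58.4 q6 63.7
row [ 1.3 -0.5 -1.1] turn 0.0 jaw now 6.08 t 25.6
```

```bash
python3 -m jog '0 -.6 -.5 0; 0 -.6 -1 0; 0 -.6 -1.5 0; 0 -.6 -2 0; 0 -.6 -2 0; 0 -.6 -2 0; 0 -.6 -2 0; 0 -.6 -2 0'
python3 -c "
from h import *
st()"
```

```text
time: 26.6
ee_pos: [0.4795, -0.1754, 0.0975]
tcp_rot: [76.4, 90.0, -7.5]
wrist_force: [0.4, -0.5, -1.3]
opening: 0.0585
t 26.6 P [ 479.5 -175.4   97.5] jaw 6.08 F [ 0.4 -0.5 -1.3] open 58.5 q6 63.8
```

```bash
python3 -m jog '0 0 -.3 0; 0 0 -.6 0; 0 0 -.8 0; 0 0 -.8 0; 0 0 -.8 0; 0 0 -.8 0; 0 0 -.8 0; 0 0 -.8 0'
python3 -c "
from h import *
st()"
```

```text
time: 27.6
ee_pos: [0.4795, -0.175, 0.0976]
tcp_rot: [8.9, 90.0, -75.0]
wrist_force: [0.1, -4.6, -1.7]
opening: 0.0584
t 27.6 P [ 479.5 -175.    97.6] jaw 6.07 F [ 0.1 -4.6 -1.7] open 58.4 q6 63.9
```

```bash
python3 -m jog '0 0 1.1 0; 4 0 1.1 0; 8 0 1.1 0; 12 0 1.1 0; 16 0 1.1 0; 20 0 1.1 0; 24 0 1.1 0; 24 0 1.1 0'
python3 -c "
from h import *
st()"
python3 -m jog '2 0 0 0; 4 0 0 0; 6 0 0 0; 8 0 0 0; 10 0 0 0; 12 0 0 0; 14 0 0 0; 16 0 0 0'
python3 -c "
from h import *
st()"
```

```text
time: 28.6
ee_pos: [0.4793, -0.1756, 0.0731]
tcp_rot: [-132.8, 90.0, 143.3]
wrist_force: [-0.5, 0.7, -2.2]
opening: 0.0586
t 28.6 P [ 479.3 -175.6   73.1] jaw 6.09 F [-0.5  0.7 -2.2] open 58.6 q6 63.8
time: 29.6
ee_pos: [0.4801, -0.1756, 0.0584]
tcp_rot: [85.2, 89.9, 1.2]
wrist_force: [0.2, 2.5, 3.5]
opening: 0.0585
t 29.6 P [ 480.1 -175.6   58.4] jaw 6.09 F [0.2 2.5 3.5] open 58.5 q6 63.8
```

Moving down, Fz rises to +3.5 N from about -1.9 N and Fy to +2.5 N, which suggests the middle gauge is dragging. Lowering the rest of the way.

```bash
python3 -m jog '1.5 0 0 0; 3 0 0 0; 4.5 0 0 0; 6 0 0 0; 7 0 0 0; 7.6 0 0 0; 7.6 0 0 0; 7.6 0 0 0'
python3 -c "
from h import *
st()"
python3 -m jog '0 0 0 0; 0 0 0 0; 0 0 0 0; 0 0 0 0; -1 0 0 0; -2 0 0 0; -3 0 0 0; -4 0 0 0'
python3 -c "
from h import *
st()"
```

```text
time: 30.6
ee_pos: [0.4795, -0.1757, 0.0503]
tcp_rot: [67.5, 90.0, -16.4]
wrist_force: [-0.8, 3.4, 9.3]
opening: 0.059
t 30.6 P [ 479.5 -175.7   50.3] jaw 6.09 F [-0.8  3.4  9.3] open 59.0 q6 63.8
time: 31.6
ee_pos: [0.4787, -0.1756, 0.0531]
tcp_rot: [-104.7, 89.9, 171.4]
wrist_force: [-0.5, 0.4, -7.7]
opening: 0.0589
t 31.6 P [ 478.7 -175.6   53.1] jaw 6.07 F [-0.5  0.4 -7.7] open 58.9 q6 63.8
```

Lifting, Fz is -7.7 N, so the drag is about 5–6 N each way. To rule out a bind caused by my sideways hold, I'll release the gauge fully down, let it settle, regrip and lift slightly again.

```bash
python3 -m jog '1 0 0 0; 2 0 0 0; 3 0 0 0; 3.6 0 0 0; 4 0 0 0; 4 0 0 0; 4 0 0 0; 4 0 0 0'
python3 -c "
from h import *
st()"
python3 -m jog '0 0 0 0; 0 0 0 0; 0 0 0 0; 0 0 0 0; 0 0 0 0; 0 0 0 0; 0 0 0 0; 0 0 0 0' 1
python3 -c "
from h import *
st()"
python3 -m jog '0 0 0 0; 0 0 0 0; 0 0 0 0; 0 0 0 0; 0 0 0 0; 0 0 0 0; 0 0 0 0; 0 0 0 0' 0.6 50
python3 -c "
from h import *
st()"
python3 -m jog '-1 0 0 0; -2 0 0 0; -3 0 0 0; -4 0 0 0; -5 0 0 0; -6 0 0 0; -7 0 0 0; -8 0 0 0'
python3 -c "
from h import *
st()"
```

```text
time: 32.6
ee_pos: [0.4801, -0.1757, 0.0503]
tcp_rot: [82.3, 89.9, -1.6]
wrist_force: [-0.2, 3.5, 5.4]
opening: 0.0586
t 32.6 P [ 480.1 -175.7   50.3] jaw 6.09 F [-0.2  3.5  5.4] open 58.6 q6 63.8
time: 33.6
ee_pos: [0.4795, -0.1757, 0.0499]
tcp_rot: [-116.5, 90.0, 159.6]
wrist_force: [0.7, -0.8, -0.7]
opening: 0.0852
t 33.6 P [ 479.5 -175.7   49.9] jaw 6.08 F [ 0.7 -0.8 -0.7] open 85.2 q6 63.8
time: 34.6
ee_pos: [0.4796, -0.1757, 0.05]
tcp_rot: [68.9, 90.0, -15.0]
wrist_force: [-0.0, -0.7, 3.6]
opening: 0.0592
t 34.6 P [ 479.6 -175.7   50. ] jaw 6.08 F [-0.  -0.7  3.6] open 59.2 q6 63.8
time: 35.6
ee_pos: [0.4793, -0.1757, 0.0579]
tcp_rot: [-96.7, 90.0, 179.3]
wrist_force: [-0.3, -3.7, -10.9]
opening: 0.0592
t 35.6 P [ 479.3 -175.7   57.9] jaw 6.08 F [ -0.3  -3.7 -10.9] open 59.2 q6 63.8
```

After free settling the drag is still about 9 N, so the middle gauge is the first that binds. I'll push it back down to the bench, release and retreat.

```bash
python3 -m jog '1 0 0 0; 2.5 0 0 0; 4 0 0 0; 5.5 0 0 0; 7 0 0 0; 8 0 0 0; 8.3 0 0 0; 8.3 0 0 0'
python3 -c "
from h import *
st()"
python3 -m jog '0 0 0 0; 0 0 0 0; 0 0 0 0; 0 0 0 0; 0 0 0 0; 0 0 0 0; 0 0 0 0; 0 0 0 0' 1
python3 -m jog '-6 0 0 0; -16 0 0 0; -30 0 0 0; -48 0 0 0; -68 0 0 0; -88 0 0 0; -105 0 0 0; -110 0 0 0'
python3 -m jog '0 0 20 0; 0 0 50 0; 0 0 80 0; 0 0 100 0; 0 0 100 0; 0 0 100 0; 0 0 100 0; 0 0 100 0'
python3 - <<'E'
from h import *
st()
w=shot('wrist','w9.png');s=shot('side','s9.png');t=shot('top','t9.png')
for n,c in zip('wst',(w,s,t)): pickle.dump(c,open(n+'9.pkl','wb'))
f=lambda c,u,v:cv2.resize(c['color'][v:v+75,u:u+100,::-1],(400,300),interpolation=cv2.INTER_CUBIC)
cv2.imwrite('pics/end.png',np.vstack([np.hstack([f(s,130,145),f(s,200,225)]),np.hstack([f(t,100,200),cv2.resize(w['color'][:,:,::-1],(400,300))])]))
E
```

```text
time: 36.6
ee_pos: [0.4812, -0.1756, 0.0515]
tcp_rot: [83.4, 89.8, -0.5]
wrist_force: [-0.2, 1.0, 5.7]
opening: 0.059
t 36.6 P [ 481.2 -175.6   51.5] jaw 6.11 F [-0.2  1.   5.7] open 59.0 q6 63.8
time: 37.6
ee_pos: [0.4795, -0.1757, 0.0496]
tcp_rot: [-111.5, 90.0, 164.6]
wrist_force: [0.6, 0.9, 0.3]
opening: 0.0853
time: 38.6
ee_pos: [0.48, -0.1759, 0.1612]
tcp_rot: [63.2, 89.9, -20.8]
wrist_force: [0.2, 0.9, -0.6]
opening: 0.0857
time: 39.6
ee_pos: [0.4902, -0.2746, 0.1598]
tcp_rot: [57.0, 90.0, -26.9]
wrist_force: [-0.4, 0.3, 0.6]
opening: 0.0853
t 39.6 P [ 490.2 -274.6  159.8] jaw 6.13 F [-0.4  0.3  0.6] open 85.3 q6 54.6
```

View pics/end.png

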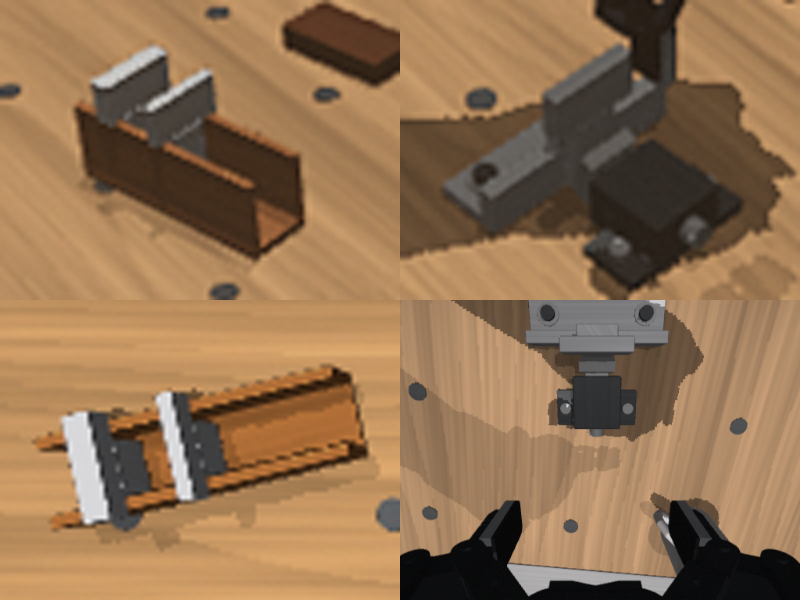

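The end pictures show the thick and thin gauges hanging upright on the rack and the middle gauge standing in the gap before the tongue. The last press read TCP z 51.5 rather than 50, so I'll check the gauge's top height numerically from the wrist and side views.

```bash
python3 - <<'E'
from h import *
w,s,t=[pickle.load(open(n+'9.pkl','rb')) for n in 'wst']
th=np.radians(6.05); X=np.array([np.cos(th),np.sin(th),0]);Y=np.array([-np.sin(th),np.cos(th),0]); O=np.array([.4791,-.1694,0])
def box(z): return [O+X*a+Y*b+[0,0,z] for a,b in ((-.03,-.012),(.03,-.012),(.03,0),(-.03,0))]
k=6; ims=[]
for c,(u0,v0,W,H) in ((w,(190,40,130,48)),(s,(222,228,64,48))):
    kk=6 if c is w else 12
    kk=6 if c is w else 8
    im=cv2.resize(c['color'][v0:v0+H,u0:u0+W,::-1],None,fx=kk,fy=kk,interpolation=cv2.INTER_CUBIC)
    im=cv2.convertScaleAbs(im,alpha=1.6)
    for z,col in ((.082,(0,255,0)),(.086,(0,0,255))):
        p=np.array([((a-u0+.5)*kk,(b-v0+.5)*kk) for a,b in (proj(c,q) for q in box(z))],np.int32); cv2.polylines(im,[p],True,col,1)
    ims.append(im)
ww=max(i.shape[1] for i in ims)
cv2.imwrite('pics/end2.png',np.vstack([cv2.copyMakeBorder(i,0,4,0,ww-i.shape[1],0) for i in ims]))
E
```

```text
(no output)
```

View pics/end2.png

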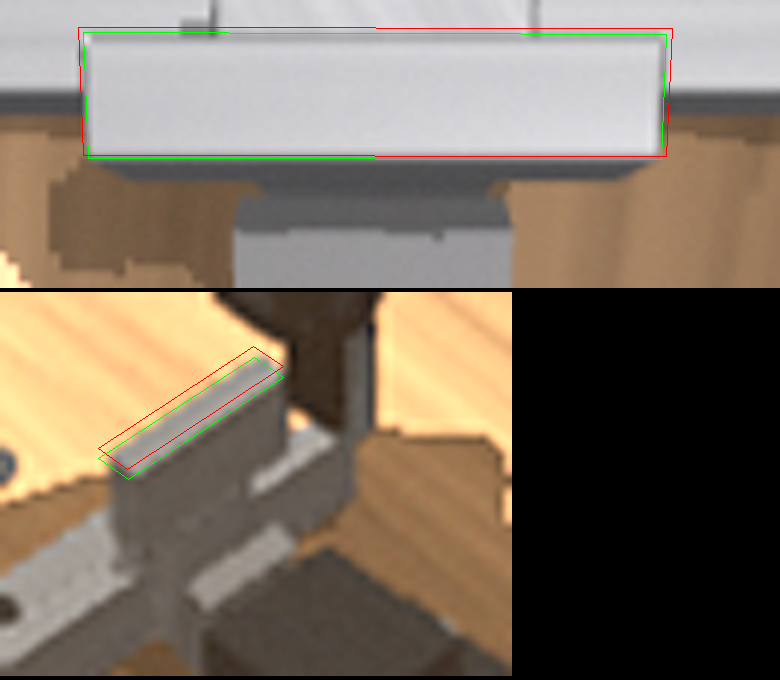

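In both views the gauge top matches the 82 mm outline (green) and not the 86 mm one. It sits flat on the fence face and is centred, so it is fully down. Handing in.

```bash
python3 -c "
from h import *
st(); print(bot.job_done())"
```

```text
t 39.75 P [ 490.2 -274.8  159.7] jaw 6.11 F [-0.4 -0.4  0.8] open 85.6 q6 54.6
the job is handed in; nothing more can be done
None
```

The middle (12 mm) gauge is the first that binds. I left it standing fully down in the gap, and handed the job in at 39.75 s.

- **Thin gauge (9 mm):** it went down to the bench with only its own weight on the wrist, so it is loose. I hung it back on the rack.
- **Middle gauge (12 mm):** it dragged about 5–6 N both going down and coming up. I then released it, let it settle, regripped and lifted it again; it still dragged about 9 N. I pushed it back down and released it.
- **Gap size:** since 9 mm is loose and 12 mm binds, the gap lies between 9 and 12 mm (9.4 to 12 mm with the stated lower limit). The thick gauge was never touched.

**Last checks:**
- **In the gap:** in the wrist and side views the middle gauge's top matches the 82 mm outline, flat on the fence face and centred.
- **On the rack:** the thin and thick gauges hang upright.
- **Robot:** the gripper is open and well clear, with about zero wrist force.

**One disagreement:** the last press ended with the tool at 51.5 mm instead of about 50 mm, so the gauge could have been about 1.5 mm high. The pictures put it at bench level, within about 2 mm.

**Not checked directly:** I did not measure the final force between the gauge and the fence, which I take to be the shoe's 6–8 N. I also did not re-measure the bottle, offcut and mug; the arm stayed clear of them.

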